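# Lay the egg board for breakfast

### The job

Lay the wooden egg board for a boiled-egg breakfast, seen by someone sitting at the worktop's front edge: the egg cup stands in the board's round well with the egg from the rack upright in it, the white ramekin for the shell stands directly left of the cup, the salt shaker directly behind the cup, and the teaspoon (the smaller spoon, not the tablespoon) lies straight front-to-back beside the cup on its right, bowl end to the rear. Everything stands or lies on the board, about midway between the cup and the board's edge on that side; leave the tablespoon and the pepper mill alone and do not knock the egg over.

Things in the scene. Friction and masses are not known exactly. Their poses are not given: they have to be found in the camera images.
- egg_board: Fixed wooden board, 206 x 240 mm, 18 mm thick, with a round well for the cup, 56 mm wide, 4 mm deep (floor at z = 14 mm), edge chamfered. Origin: on its underside below the well's centre. x points to the rear (away from the worktop's front edge), y left, z up. From the origin it reaches 76 mm to the front, 130 to the rear, 135 left, 105 right. A 14 mm blind hole near the rear left corner.
- egg_rack: Fixed beech block, 58 mm (x) by 122 mm (y) and 24 mm high, standing behind the board, with two egg holes 36 mm wide at y = +30 mm (empty) and y = -30 mm (holds the egg). Origin: centre of its underside.
- egg: Brown egg standing pointed end down in the rack; 58 mm long, 43 mm thick, about 55 g. Origin: its pointed lower end, z up along it; widest 33 mm above the origin. In the rack the origin is about 9.5 mm above the worktop. In the cup it rests on the rim: origin about 22 mm above the cup's underside, widest part about 10 mm above the rim.
- egg_cup: White egg cup, a plain round tumbler 45 mm high, 49 mm wide at the rim and 43 mm at the foot, mouth 41 mm wide, wall 4 mm. Origin: centre of its underside; z up.
- ramekin: White fluted ramekin (small dish), 68 mm wide, 38 mm high. Origin: centre of its underside; z up.
- salt_shaker: Salt shaker, clear glass body with a rounded light grey cap, 44 mm wide below, 34 mm across the cap, 90 mm high. The cap begins about 70 mm up. Origin: centre of its underside; z up.
- teaspoon: Metal teaspoon lying flat, 130 mm long, 27 mm wide at the bowl, 11 mm high. Origin: middle of its length and width, on its underside; x points along it towards the bowl end, z up. The sides slope inwards upwards, so grip it low, at its middle, with the fingertips almost on the worktop.
- spoon: Bystander: metal tablespoon, 188 mm long, lying left of the board. Leave it alone. Origin: its middle, underside.
- pepper_mill: Bystander: dark wooden pepper mill, 58 mm wide, 165 mm tall, standing right of the rack. Leave it alone. Origin: centre of its underside. A wall cabinet hangs 0.58 m above the worktop over the mill and all the worktop to its right, so carry things low there (fingertips below about 0.15 m).

How it is judged:
By the outcome, as a careful person would: the job done as asked, in the order asked, and still so for the second after the job is handed in, with the robot touching nothing.
It also fails if it takes over 128 s, if anything falls off the work surface, if the arm or the gripper's body presses on something with over 40 N, if the wrist force passes 120 N, or if a joint passes its speed limit or range.

### The arm

A 7-joint arm with a two-finger parallel gripper is mounted at the origin on a cart in front of the work surface, level with it; the furniture and walls round the work are solid. World frame = base frame: x ahead of the robot, y to its left, z up, the work surface at z = 0. Lengths are in m, angles in rad, forces in N, time in s.
With the tool pointing down it reaches from about 0.4 to 0.85 m from the base axis. Payload 10.4 kg.
Tool frame: the origin (TCP) lies at the very end of the fingers, on their centre line; the grasp point (between the pads) lies 19 mm behind it; z points along the fingers, y is the line along which they close (so a half turn about z gives the same grasp; the last joint's range is limited). The gripper opens to 87 mm and grips with 3 to 60 N. Pads are 19 mm wide; open, the fingers measure 117 mm over their backs; the gripper's body (75 mm by 190 mm) begins 51 mm behind the grasp point.
Start: joints at [-1.223, 0.332, -0.065, 1.46, 0.022, 1.35, -0.088], TCP at [0.226, 0.583, 0.195] pointing down, gripper open.
Joint ranges: [-2.6, 2.6], [-0.5, 2.12], [-1.47, 1.34], [0.16, 2.42], [-1.27, 4.41], [0.06, 2.06], [-2.6, 2.6]. Speed limits (rad/s): [2.22, 2.22, 2.79, 2.79, 3.14, 3.14, 3.14].

### API

Orientations are given as a unit quaternion [x, y, z, w].
In Python, from bench import r gives the robot as it stands.
- The arm moves only by the shell command python3 -m jog [FORCE], which reads ROWS from standard input. ROWS is a JSON list of rows, 1 to 12 of them, each of 5 numbers: dx, dy, dz in units of 100 mm, then a turn about the tool's z in units of 0.25 rad, then the finger opening in m; each row is the pose to reach, as a shift and turn from the pose commanded when the command began, along the tool's axes at that moment; what a row does not reach only later rows make up. A row lasts 1/10 s, in which the tool goes at most 0.05 m and 0.15 rad, less where a joint would pass 70% of its speed; a pose out of reach is approached as far as the arm can. The fingers move at their own pace and stop on an object; FORCE is the grip in N (left out, the last holds). Time passes only in rows, so rows that do not move let the fingers close. It prints the time, the measured TCP pose, the force, the opening and the grip force at its end. Input that does not fit is refused with a message, and nothing moves.
- r.read_state(): the state, without advancing time (a new reading comes with each control period).
- r.camera(name): name is "scene" or "side" or "wrist"; returns a dict with "img" (400x640x3 uint8, red, green, blue), "fx", "fy", "cx", "cy" (pixels), "pose" (4x4, takes a point from camera to world coordinates). Camera axes: x right, y down, z forward; pixel columns grow to the right and rows downward; lengths in m; the calibration is good to about 2 mm. The wrist camera is an equidistant fisheye: a pixel r from the principal point sees the ray r / f radians off the axis. A picture is of the moment at which its call begins. There is no depth.
- r.close_job(): hands the job in; it is judged then, once.
Trained networks look in the newest picture that a camera, given by its name, has taken for a name from the list of things; names that differ only in an ending like _2 or _b are one class to them, and where a whole thing is asked for, a point or a joint stands for the part that bears it (a point fixed in the world has none). Each returns a list of dicts, best first, with "p" (0 to 1); they miss things now and then, are a little off and sometimes report something else, mostly with a low value. They report only what shows in the picture. A call takes as long as a camera call.
- r.recognise(camera, label): "position" ([column, row] as shares, 0 to 1, of the picture: columns of its width, rows of its height, amid what is visible of it).
- r.regions_of(camera, label): "pixels" (400x640 bool, what is visible of it) and "position" ([column, row] as shares, 0 to 1, of the picture: columns of its width, rows of its height, amid what is visible of it).
The state is a dict: "time": time; "joint_positions": joint angles; "joint_vel": joint speeds; "joint_torque": joint torques, N m; "ee_pos": TCP position; "eef_rot": TCP orientation; "ft_force": force on the tool from outside, world axes, zero at the start; "torque": the same for the moment, N m; "width": finger opening in m; "grip_force": force on a finger pad.
Only numpy, scipy, OpenCV 4.12 (cv2) and the standard library are available. Lean on these libraries where they do the work, as an engineer would, in place of code of your own. Each camera call takes 0.05 s, during which the arm holds its last target. There are 200 camera calls.

## Working session

There is one attempt and no reset: what is moved stays moved. The work goes in short steps, Python scripts to look and compute and a shell command to move; the robot and the scene stay as the last step left them, time stands still between calls to the robot, and variables do not carry over. Pictures are saved under pics/ and viewed, at most 14 in all, crops included, and the job is handed in when it is done.

```bash
ls; mkdir -p pics
python3 - <<'E'
from bench import r
import cv2,numpy as np
s=r.read_state();print(s["time"],s["ee_pos"],s["eef_rot"],s["width"],s["ft_force"])
for c in ["scene","side"]:
    k=r.camera(c);cv2.imwrite(f"pics/{c}0.png",k["img"][:,:,::-1]);print(c,k["fx"],k["fy"],k["cx"],k["cy"],np.round(k["pose"],3).tolist())
    for l in ["egg_board","egg_rack","egg","egg_cup","ramekin","salt_shaker","teaspoon","spoon","pepper_mill"]:
        d=r.regions_of(c,l)
        for q in d[:2]:
            ys,xs=np.nonzero(q["pixels"]);print(c,l,round(q["p"],2),np.round(np.array(q["position"])*[640,400],1),xs.min(),xs.max(),ys.min(),ys.max())
E
```

```text
pics
0.0 [0.22633637 0.58210175 0.19372571] [ 1.84346069e-01  9.82861130e-01 -7.19055150e-04 -9.43168977e-05] 0.08715844252289567 [ 0.0588733  -0.40355698  1.08840946]
scene 461.24167283250375 461.24167283250375 321.72011373490704 197.59737533555088 [[0.673, -0.505, 0.541, -0.242], [-0.74, -0.461, 0.49, -0.554], [0.002, -0.73, -0.684, 1.002], [0.0, 0.0, 0.0, 1.0]]
scene egg_board 0.6 [258.  200.4] 215 304 172 230
scene egg_rack 0.78 [306.  168.9] 290 327 159 178
scene egg 0.67 [318. 162.] 312 323 156 168
scene egg_cup 0.57 [366.  226.7] 358 375 219 242
scene ramekin 0.82 [436.9 241.2] 427 451 229 254
scene ramekin 0.34 [213.3 179.3] 210 222 173 187
scene salt_shaker 0.74 [408.3 226. ] 400 417 214 241
scene teaspoon 0.71 [333.7 217.9] 329 343 210 242
scene spoon 0.53 [337.2 218.6] 329 343 210 242
scene spoon 0.47 [216.9 177.5] 210 222 174 185
scene pepper_mill 0.91 [349.  172.9] 344 362 146 191
side 485.41397073718394 485.41397073718394 315.7860724433032 208.7768979649285 [[-0.982, -0.105, 0.155, 0.33], [-0.187, 0.513, -0.838, 1.107], [0.009, -0.852, -0.524, 0.667], [0.0, 0.0, 0.0, 1.0]]
side egg_board 0.96 [348.1 274. ] 288 417 231 321
side egg_board 0.53 [303.  162.2] 297 311 147 177
side egg_rack 0.74 [256.6 259.8] 235 275 239 277
side egg 0.89 [251.7 235. ] 241 259 227 248
side egg_cup 0.77 [329.2 186.5] 317 334 175 196
side ramekin 0.65 [293.7 157.8] 289 311 147 165
side ramekin 0.55 [254.9 194.5] 245 268 160 225
side salt_shaker 0.84 [303.6 165.2] 297 311 147 177
side teaspoon 0.51 [324.5 209.9] 312 346 201 217
side spoon 0.84 [360.7 329. ] 338 430 317 341
side pepper_mill 0.61 [255.2 193.2] 246 268 161 224
side pepper_mill 0.51 [361.8 327.8] 337 430 317 341
```

Run:
```python
import cv2,numpy as np
a=cv2.imread("pics/scene0.png")[130:280,190:470];b=cv2.imread("pics/side0.png")[130:350,220:450]
cv2.imwrite("pics/scene0c.png",cv2.resize(a,None,fx=2.8,fy=2.8,interpolation=2));cv2.imwrite("pics/side0c.png",cv2.resize(b,None,fx=2.7,fy=2.7,interpolation=2))
```

```text
(no output)
```

View pics/scene0c.png

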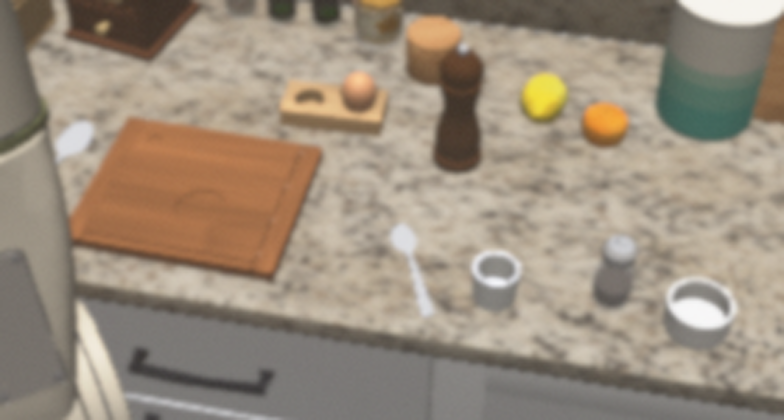

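View pics/side0c.png

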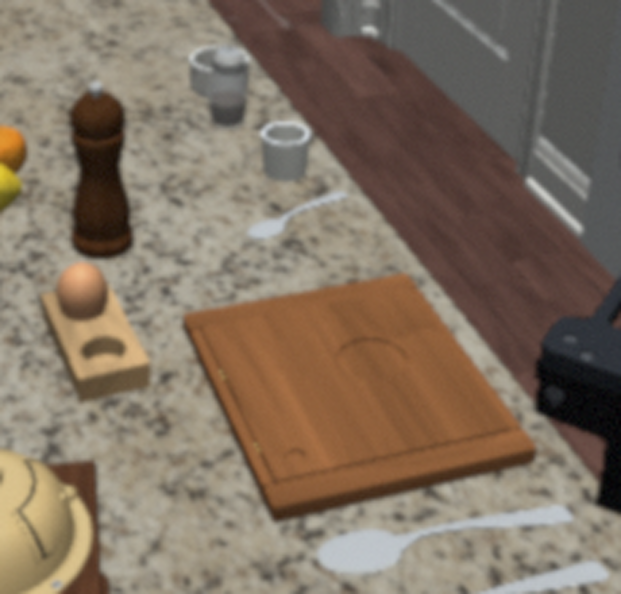

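The scene view shows the board at left. To its right are the teaspoon (full-image ~335,218), the cup (367,227), the salt (409,226) and the ramekin (437,241). The egg is in the rack's right hole (318,162), with the mill right of it. The side view agrees with this; the tablespoon lies left of the board.

```bash
cat > h.py <<'E'
import numpy as np,cv2
from bench import r
from scipy.spatial.transform import Rotation as R
def ray(k,p,name):
    x=(p[0]-k["cx"])/k["fx"];y=(p[1]-k["cy"])/k["fy"]
    if name=="wrist":
        t=np.hypot(x,y);d=np.array([x/t*np.sin(t),y/t*np.sin(t),np.cos(t)]) if t>1e-9 else np.array([0,0,1.])
    else: d=np.array([x,y,1.])
    T=np.array(k["pose"]);return T[:3,3],T[:3,:3]@d
def at(k,p,name,z):
    o,d=ray(k,p,name);return (o+d*(z-o[2])/d[2])[:2]
def proj(k,P,name):
    T=np.array(k["pose"]);q=(np.atleast_2d(P)-T[:3,3])@T[:3,:3]
    if name=="wrist":
        n=np.hypot(q[:,0],q[:,1]);t=np.arctan2(n,q[:,2]);s=(t/np.maximum(n,1e-9))[:,None];u=q[:,:2]*s
    else: u=q[:,:2]/q[:,2:]
    return u*[k["fx"],k["fy"]]+[k["cx"],k["cy"]]
def move(dx,dy,dyaw=0,dz=0):
    """world shift (m) -> tool axes"""
    s=r.read_state();return R.from_quat(s["eef_rot"]).inv().apply([dx,dy,dz])
def st():
    s=r.read_state();x=R.from_quat(s["eef_rot"]).as_matrix()
    print("t",round(s["time"],2),"pos",np.round(s["ee_pos"],4),"toolx",np.round(x[:,0],3),"yaw_x",round(float(np.arctan2(x[1,0],x[0,0])),4),"w",round(s["width"],4),"g",round(s["grip_force"],1),"f",np.round(s["ft_force"],1))
H=dict(egg_cup=.0225,ramekin=.019,salt_shaker=.045,egg=.045,teaspoon=.004,pepper_mill=.08,egg_rack=.014,egg_board=.016,spoon=.005)
E
python3 - <<'E'
from h import *
K={c:r.camera(c) for c in ["scene","side"]}
for n,ps in dict(rr=(186,316),rf=(408,276),lf=(535,450),lr=(270,496)).items():
    p=np.array(ps)/2.7+[220,130];print(n,at(K["side"],p,"side",.018))
p=np.array((372,355))/2.7+[220,130];print("well",at(K["side"],p,"side",.016))
for n,ps in dict(rr=(321,150),rf=(272,268),lf=(72,231),lr=(128,121)).items():
    p=np.array(ps)/2.8+[190,130];print("scene",n,at(K["scene"],p,"scene",.018))
for c in K:
    for l,h in H.items():
        for q in r.recognise(c,l)[:2]: print(c,l,round(q["p"],2),np.round(at(K[c],np.array(q["position"])*[640,400],c,h),4))
E
```

```text
rr [0.55066547 0.24392637]
rf [0.37371731 0.14737389]
lf [0.26172412 0.35458615]
lr [0.44341906 0.43944955]
well [0.39198989 0.26320903]
scene rr [0.54798799 0.23617275]
scene rf [0.37874286 0.14481085]
scene lf [0.2721521  0.34281052]
scene lr [0.43178173 0.44019846]
scene egg_cup 0.54 [ 0.5257 -0.0402]
scene ramekin 0.59 [ 0.6244 -0.2108]
scene salt_shaker 0.84 [ 0.5889 -0.1304]
scene salt_shaker 0.33 [0.3806 0.263 ]
scene teaspoon 0.49 [0.4915 0.0505]
scene teaspoon 0.37 [ 0.5349 -0.027 ]
scene pepper_mill 0.9 [0.6305 0.1144]
scene egg_rack 0.83 [0.5958 0.2908]
scene egg_board 0.85 [0.3975 0.2859]
scene spoon 0.74 [ 0.6292 -0.1101]
side egg_cup 0.57 [ 0.5099 -0.0537]
side ramekin 0.48 [ 0.6492 -0.2309]
side salt_shaker 0.94 [ 0.5964 -0.127 ]
side egg 0.6 [0.6291 0.2642]
side pepper_mill 0.57 [0.6605 0.1268]
side egg_rack 0.77 [0.609  0.3032]
side egg_board 0.7 [ 0.5088 -0.0767]
side egg_board 0.58 [0.4028 0.3179]
side spoon 0.66 [0.3635 0.4531]
```

Units first: shifts go in units of 100 mm and turns go in units of 0.25 rad. So -0.307 m is -3.07, -0.267 m is -2.67.

```bash
echo '[[-0.35, -0.3, -0.1, 0, 0.087], [-0.7, -0.6, -0.2, 0, 0.087], [-1.05, -0.9, -0.3, 0, 0.087], [-1.4, -1.2, -0.4, 0, 0.087], [-1.75, -1.5, -0.5, 0, 0.087], [-2.1, -1.8, -0.6, 0, 0.087], [-2.45, -2.1, -0.7, 0, 0.087], [-2.8, -2.4, -0.8, 0, 0.087], [-3.07, -2.67, -1, 0, 0.087], [-3.07, -2.67, -1, 0, 0.087], [-3.07, -2.67, -1, 0, 0.087]]' | python3 -m jog
python3 - <<'E'
from h import *
k=r.camera("wrist");cv2.imwrite("pics/w1.png",k["img"][:,:,::-1]);st();print(k["fx"],k["cx"],k["cy"],np.round(k["pose"],3).tolist())
for l,h in H.items():
    for q in r.regions_of("wrist",l)[:2]:
        p=np.array(q["position"])*[640,400];print(l,round(q["p"],2),p.round(1),np.round(at(k,p,"wrist",h),4))
E
```

```text
time: 3.1
ee_pos: [0.4162, 0.2223, 0.295]
eef_rot: [0.185, 0.983, 0.001, 0.0]
ft_force: [-0.2, 0.2, 0.3]
width: 0.0872
grip_force: 0.0
t 3.15 pos [0.4154 0.2231 0.2944] toolx [-0.932  0.362  0.   ] yaw_x 2.7714 w 0.0871 g 0.0 f [-0.6  0.4 -0.1]
309.70691628693146 326.84224400246114 201.56833503297943 [[0.364, 0.891, 0.273, 0.341], [0.932, -0.348, -0.105, 0.25], [0.001, 0.292, -0.956, 0.485], [0.0, 0.0, 0.0, 1.0]]
egg_cup 0.69 [206.7 261.8] [ 0.4996 -0.0407]
egg_cup 0.38 [396.3 249.5] [0.5943 0.2777]
egg 0.65 [389.3 270.2] [0.6143 0.2548]
teaspoon 0.94 [265.2 241.4] [0.5065 0.0722]
pepper_mill 0.8 [326.4 314.7] [0.6351 0.1353]
egg_rack 0.72 [399.3 251.5] [0.6048 0.282 ]
spoon 0.87 [449.9  71.2] [0.3465 0.4602]
spoon 0.63 [395.5 249.2] [0.6028 0.2776]
```

View pics/w1.png

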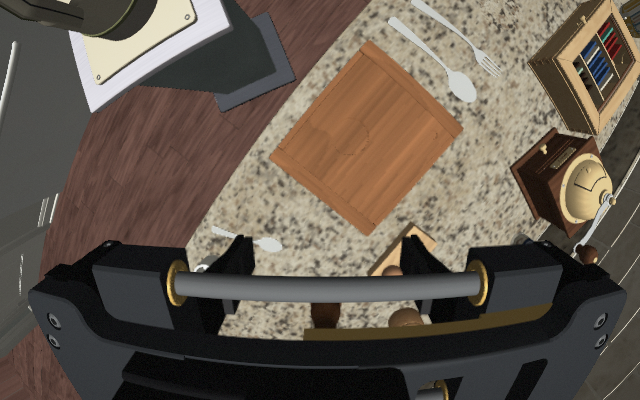

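The wrist view shows the whole board: corners ~(370,42), (461,128), (370,235), (272,157), with a faint well near (352,140). I'll rectify it to a top-down view.

```bash
cat >> h.py <<'E'
def bird(k,name,c,half,z,mm=1.0,yaw=0):
    """top-down patch: columns=+u right (world -y when yaw=0), rows up=+x; yaw rotates axes"""
    n=int(2*half/mm*1000);g=(np.arange(n)+.5)*mm/1000-half
    C,Rw=np.meshgrid(g,g);fx,fy=-Rw,-C   # front-axis, left-axis
    X=c[0]+np.cos(yaw)*fx-np.sin(yaw)*fy;Y=c[1]+np.sin(yaw)*fx+np.cos(yaw)*fy
    P=np.stack([X,Y,np.full_like(X,z)],-1).reshape(-1,3);u=proj(k,P,name).reshape(n,n,2).astype(np.float32)
    return cv2.remap(k["img"],u[...,0],u[...,1],cv2.INTER_CUBIC)
E
python3 - <<'E'
from h import *
k=r.camera("wrist")
b=bird(k,"wrist",(.41,.29),.16,.018,.5,np.radians(28))
cv2.imwrite("pics/b1.png",b[:,:,::-1])
hsv=cv2.cvtColor(b,cv2.COLOR_RGB2HSV);m=((hsv[...,1]>110)&(hsv[...,0]<20)).astype(np.uint8)
m=cv2.morphologyEx(m,cv2.MORPH_OPEN,np.ones((9,9)))
c=max(cv2.findContours(m,0,2)[0],key=cv2.contourArea);print(cv2.minAreaRect(c))
print(cv2.approxPolyDP(c,12,True).ravel())
E
```

```text
((310.1251525878906, 320.8363037109375), (408.8040771484375, 475.8046875), 89.03551483154297)
[543 117  73 121  78 526 548 520]
```

View pics/b1.png

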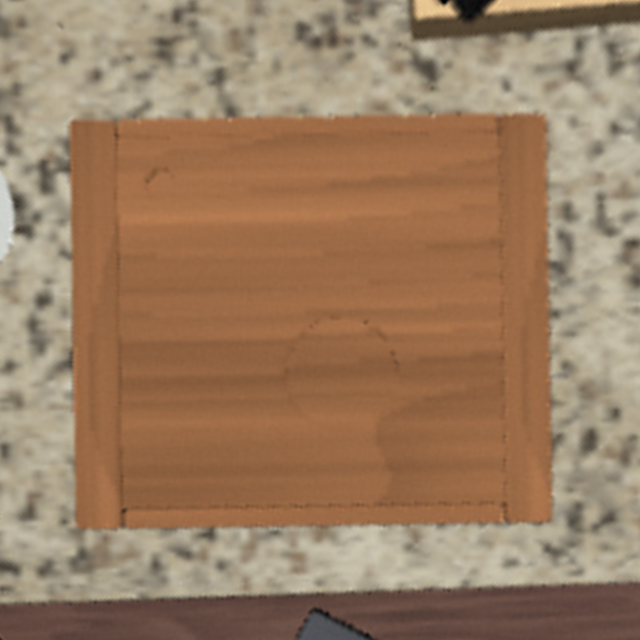

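Converted, -0.167 m is -1.67, 0.155 m is 1.55.

```bash
echo '[[-0.24, -0.32, 0.22, 0, 0.087], [-0.48, -0.64, 0.44, 0, 0.087], [-0.72, -0.96, 0.66, 0, 0.087], [-0.96, -1.28, 0.88, 0, 0.087], [-1.2, -1.6, 1.1, 0, 0.087], [-1.44, -1.92, 1.32, 0, 0.087], [-1.67, -2.23, 1.55, 0, 0.087], [-1.67, -2.23, 1.55, 0, 0.087], [-1.67, -2.23, 1.55, 0, 0.087]]' | python3 -m jog
python3 - <<'E'
from h import *
k=r.camera("wrist");cv2.imwrite("pics/w2.png",k["img"][:,:,::-1]);st();print(r.read_state()["joint_positions"])
for l in ["egg_cup","salt_shaker","ramekin","teaspoon"]:
    for q in r.regions_of("wrist",l)[:2]:
        p=np.array(q["position"])*[640,400];print(l,round(q["p"],2),p.round(1),np.round(at(k,p,"wrist",H[l]),4))
E
```

```text
time: 4.55
ee_pos: [0.4904, -0.0465, 0.1391]
eef_rot: [0.185, 0.983, -0.0, -0.001]
ft_force: [-0.0, 0.5, 0.0]
width: 0.0873
grip_force: 0.0
t 4.6 pos [ 0.4908 -0.0454  0.1397] toolx [-0.932  0.362  0.   ] yaw_x 2.7709 w 0.0873 g 0.0 f [-0.8  0.6  1. ]
[-0.52590697  0.07215527  0.55344194  1.90119825 -0.04125948  1.17938656
  1.24221739]
egg_cup 0.67 [343.5 210.8] [ 0.5183 -0.0399]
egg_cup 0.25 [498.6 244.3] [0.6299 0.1234]
salt_shaker 0.85 [285.7 313.8] [ 0.6041 -0.1426]
ramekin 0.96 [247.7 324.4] [ 0.6219 -0.21  ]
teaspoon 0.97 [415.2 157.6] [0.4961 0.0533]
teaspoon 0.71 [496.4 241.3] [0.6369 0.1293]
```

View pics/w2.png

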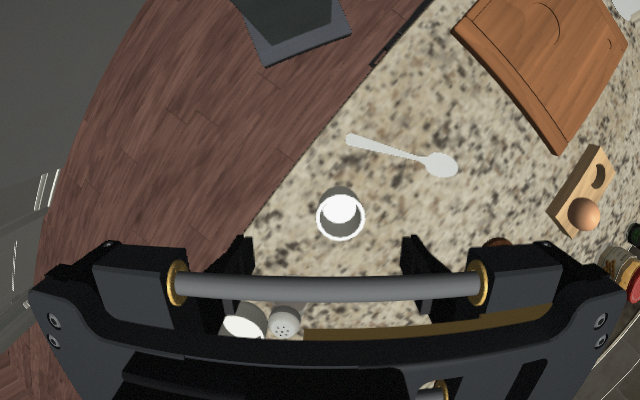

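The cup is in plain view, its rim ring centred near (340,216). The teaspoon runs from (347,138) to (457,165), and the salt (285,322) and ramekin (245,325) are half hidden by the gripper.

```bash
cat >> h.py <<'E'
def ring(k,c,z,d,half=.06,show=None):
    """centre of a circle of diameter d at height z, seen by the wrist camera"""
    b=bird(k,"wrist",c,half,z,.5);g=cv2.GaussianBlur(cv2.cvtColor(b,cv2.COLOR_RGB2GRAY),(5,5),0)
    n=b.shape[0]/2;o=[]
    h=cv2.HoughCircles(g,cv2.HOUGH_GRADIENT_ALT,1,10,param1=150,param2=.5,minRadius=int(d*1000-6),maxRadius=int(d*1000+6))
    if h is not None:
        for q in h[0][:4]: o.append((round(c[0]+(n-q[1])*.0005,4),round(c[1]+(n-q[0])*.0005,4),q[2]*.5))
    if show: cv2.imwrite(show,b[:,:,::-1])
    return o
E
python3 - <<'E'
from h import *
k=r.camera("wrist")
print(at(k,(340.5,216.5),"wrist",.045),ring(k,(.515,-.045),.045,.049,show="pics/b2.png"))
q=r.regions_of("wrist","teaspoon")[0];ys,xs=np.nonzero(q["pixels"])
w=np.array([at(k,p,"wrist",.004) for p in zip(xs,ys)]);(c,s,a)=cv2.minAreaRect((w*1e4).astype(np.float32));print(np.array(c)/1e4,s,a)
m=w.mean(0);u,S,V=np.linalg.svd(w-m);t=(w-m)@V[0];print(m,V[0],m+V[0]*t.min(),m+V[0]*t.max())
E
```

```text
[ 0.51637927 -0.04115619] [(np.float32(0.515), np.float32(-0.0425), np.float32(23.977154))]
[0.49076963 0.04107813] (1330.7618408203125, 269.008544921875) 57.814002990722656
[0.4913828  0.04704492] [0.58133031 0.81366766] [ 0.4494805  -0.01160425] [0.52702513 0.09693224]
```

Converted, 0.127 m is 1.27, 0.1 m is 1.

```bash
echo '[[-0.22, 0.13, 0.3, 0, 0.087], [-0.22, 0.13, 0.7, 0, 0.087], [-0.22, 0.13, 1, 0, 0.087], [-0.22, 0.13, 1.27, 0, 0.087], [-0.22, 0.13, 1.27, 0, 0.087], [-0.22, 0.13, 1.27, 0, 0.087], [-0.22, 0.13, 1.27, 0, 0.03], [-0.22, 0.13, 1.27, 0, 0.03], [-0.22, 0.13, 1.27, 0, 0.03], [-0.22, 0.13, 1.27, 0, 0.03], [-0.22, 0.13, 1.27, 0, 0.03], [-0.22, 0.13, 1.27, 0, 0.03]]' | python3 -m jog 20; echo '[[0, 0, 0, 0, 0.03], [0, 0, 0, 0, 0.03], [0, 0, 0, 0, 0.03]]' | python3 -m jog; python3 -c "
from h import *;st()"
```

```text
time: 6.1
ee_pos: [0.516, -0.0418, 0.0126]
eef_rot: [0.184, 0.983, 0.0, 0.0]
ft_force: [-0.2, 0.4, 2.2]
width: 0.0475
grip_force: 20.1
time: 6.4
ee_pos: [0.516, -0.0418, 0.0126]
eef_rot: [0.184, 0.983, 0.0, 0.0]
ft_force: [-1.6, 0.3, 1.9]
width: 0.0474
grip_force: 20.0
t 6.4 pos [ 0.516  -0.0418  0.0126] toolx [-0.932  0.362 -0.   ] yaw_x 2.7708 w 0.0474 g 20.0 f [-1.6  0.3  1.9]
```

Converted, 0.04 m is 0.4, 0.244 m is 2.44, -0.876 rad is -3.504.

```bash
echo '[[0, 0, -0.5, 0, 0.03], [0.1, 0.1, -1, -0.4, 0.03], [0.4, 0.45, -1, -1, 0.03], [0.75, 0.8, -1, -1.6, 0.03], [1.1, 1.17, -1, -2.2, 0.03], [1.45, 1.54, -1, -2.8, 0.03], [1.8, 1.9, -1, -3.4, 0.03], [2.1, 2.23, -1, -3.504, 0.03], [2.29, 2.44, -1, -3.504, 0.03], [2.29, 2.44, -1, -3.504, 0.03], [2.29, 2.44, -1, -3.504, 0.03]]' | python3 -m jog; python3 -c "
from h import *;st();print(r.read_state()['joint_positions'])"
```

```text
time: 7.5
ee_pos: [0.3907, 0.2685, 0.1122]
eef_rot: [-0.25, 0.968, -0.0, -0.0]
ft_force: [0.6, -0.9, -0.5]
width: 0.0471
grip_force: 20.0
t 7.5 pos [0.3907 0.2685 0.1122] toolx [-0.875 -0.485  0.001] yaw_x -2.6354 w 0.0471 g 20.0 f [ 0.6 -0.9 -0.5]
[-0.89679852  0.06200753  0.2055511   1.96237388 -0.01371115  1.11921497
  1.39138547]
```

Converted, 0.0845 m is 0.845, 0.08 m is 0.8.

```bash
echo '[[0, 0, 0.4, 0, 0.03], [0, 0, 0.7, 0, 0.03], [0, 0, 0.8, 0, 0.03], [0, 0, 0.845, 0, 0.03], [0, 0, 0.845, 0, 0.03], [0, 0, 0.845, 0, 0.03], [0, 0, 0.845, 0, 0.07], [0, 0, 0.845, 0, 0.07], [0, 0, 0.845, 0, 0.07], [0, 0, 0.845, 0, 0.07]]' | python3 -m jog; echo '[[0, 0, -0.4, 0, 0.07], [0, 0, -0.9, 0, 0.07], [0.2, 0, -1.3, 0, 0.07], [0.4, 0, -1.3, 0, 0.07], [0.4, 0, -1.3, 0, 0.07]]' | python3 -m jog;python3 - <<'E'
from h import *
st();k=r.camera("wrist");cv2.imwrite("pics/w3.png",k["img"][:,:,::-1])
print(ring(k,(.391,.268),.059,.049),ring(k,(.391,.268),.018,.056))
E
```

```text
time: 8.5
ee_pos: [0.391, 0.2688, 0.0283]
eef_rot: [-0.25, 0.968, 0.0, 0.0]
ft_force: [-0.1, 0.4, 0.0]
width: 0.0676
grip_force: 0.0
time: 9.0
ee_pos: [0.3551, 0.2491, 0.1593]
eef_rot: [-0.25, 0.968, 0.001, 0.001]
ft_force: [0.4, -0.8, -1.1]
width: 0.0698
grip_force: 0.0
t 9.0 pos [0.3551 0.2491 0.1593] toolx [-0.875 -0.484 -0.002] yaw_x -2.6359 w 0.0698 g 0.0 f [ 0.4 -0.8 -1.1]
[(np.float32(0.3925), np.float32(0.2675), np.float32(24.390022))] [(np.float32(0.4085), np.float32(0.275), np.float32(27.495842))]
```

View pics/w3.png

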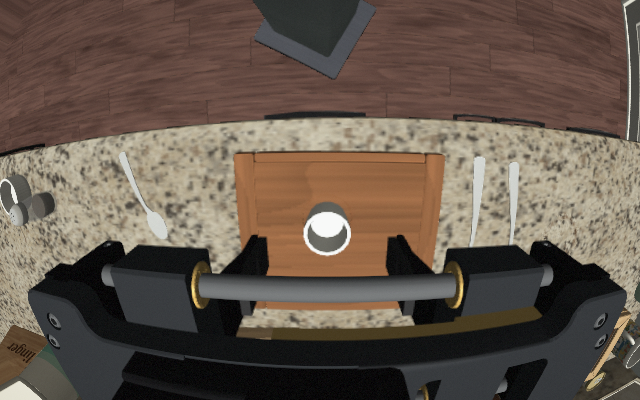

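The cup stands in the well, its rim centred at (328,229), level with the board. Next is the teaspoon.

Converted, 0.02 m is 0.2, -0.272 m is -2.72, -0.503 rad is -2.012.

```bash
echo '[[0, -0.4, 0, -0.4, 0.05], [0.05, -0.85, 0, -0.8, 0.05], [0.1, -1.3, 0.05, -1.2, 0.05], [0.15, -1.75, 0.1, -1.6, 0.05], [0.2, -2.2, 0.2, -2, 0.05], [0.26, -2.55, 0.2, -2.012, 0.05], [0.26, -2.72, 0.2, -2.012, 0.05], [0.26, -2.72, 0.2, -2.012, 0.05], [0.26, -2.72, 0.2, -2.012, 0.05]]' | python3 -m jog;python3 - <<'E'
from h import *
st();k=r.camera("wrist");cv2.imwrite("pics/w4.png",k["img"][:,:,::-1])
for z in (.003,.006):
  q=r.regions_of("wrist","teaspoon")[0];ys,xs=np.nonzero(q["pixels"])
  w=np.array([at(k,p,"wrist",z) for p in zip(xs,ys)]);(c,s,a)=cv2.minAreaRect((w*1e4).astype(np.float32));print(q["p"],np.array(c)/1e4,s,a)
for l in ["salt_shaker","ramekin"]:
    for q in r.regions_of("wrist",l)[:2]:
        p=np.array(q["position"])*[640,400];print(l,round(q["p"],2),p.round(1),np.round(at(k,p,"wrist",H[l]),4))
E
```

```text
time: 9.95
ee_pos: [0.4647, -0.0011, 0.1374]
eef_rot: [-0.483, 0.876, -0.0, -0.001]
ft_force: [-1.0, 0.2, -0.0]
width: 0.0505
grip_force: 0.0
t 9.95 pos [ 0.4647 -0.0011  0.1374] toolx [-0.534 -0.846  0.001] yaw_x -2.1338 w 0.0505 g 0.0 f [-1.   0.2 -0. ]
0.58 [0.48856465 0.03971482] (1255.4913330078125, 249.82351684570312) 57.70908737182617
0.58 [0.487948   0.03870369] (1243.8985595703125, 247.51651000976562) 57.709320068359375
salt_shaker 0.68 [152.4 155.3] [ 0.5927 -0.1349]
ramekin 0.77 [109.9 109. ] [ 0.6264 -0.2222]
```

View pics/w4.png

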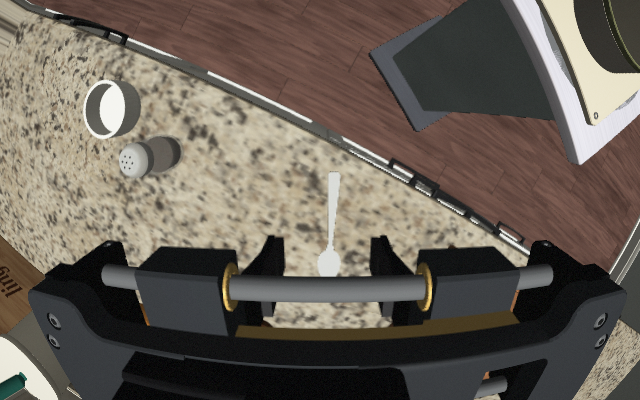

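The teaspoon runs from its handle end (334,172) to its bowl (329,262), in line with the tool. The ramekin (110,109) and salt (135,158) are in clear view at left.

```bash
echo '[[-0.3, 0, 0.3, 0, 0.05], [-0.49, 0.01, 0.7, 0, 0.05], [-0.49, 0.01, 1, 0, 0.05], [-0.49, 0.01, 1.25, 0, 0.05], [-0.49, 0.01, 1.33, 0, 0.05], [-0.49, 0.01, 1.33, 0, 0.05], [-0.49, 0.01, 1.33, 0, 0.05]]' | python3 -m jog 15;python3 - <<'E'
from h import *
st()
E
```

```text
time: 10.9
ee_pos: [0.4909, 0.0408, 0.0062]
eef_rot: [-0.483, 0.876, -0.0, 0.001]
ft_force: [-0.4, -0.1, -0.7]
width: 0.0501
grip_force: 0.0
t 10.9 pos [0.4909 0.0408 0.0062] toolx [-0.533 -0.846 -0.001] yaw_x -2.1334 w 0.0501 g 0.0 f [-0.4 -0.1 -0.7]
```

Converted, 0.004 m is 0.04, 0.002 m is 0.02.

```bash
echo '[[0, 0, 0.02, 0, 0.05], [0, 0, 0.04, 0, 0.05], [0, 0, 0.04, 0, 0.05], [0, 0, 0.04, 0, 0], [0, 0, 0.04, 0, 0], [0, 0, 0.04, 0, 0], [0, 0, 0.04, 0, 0], [0, 0, 0.04, 0, 0], [0, 0, 0.04, 0, 0], [0, 0, 0.04, 0, 0]]' | python3 -m jog 25;python3 - <<'E'
from h import *
st()
E
```

```text
time: 11.9
ee_pos: [0.4901, 0.0407, 0.001]
eef_rot: [-0.483, 0.876, 0.0, 0.0]
ft_force: [-1.6, 1.3, -0.1]
width: 0.004
grip_force: 0.0
t 11.9 pos [0.4901 0.0407 0.001 ] toolx [-0.533 -0.846 -0.   ] yaw_x -2.1334 w 0.004 g 0.0 f [-1.6  1.3 -0.1]
```

```bash
echo '[[0, 0, 0, 0, 0], [0, 0, 0, 0, 0], [0, 0, 0, 0, 0]]' | python3 -m jog 25;python3 - <<'E'
from h import *
st();k=r.camera("wrist");cv2.imwrite("pics/w5.png",k["img"][:,:,::-1]);cv2.imwrite("pics/w5c.png",cv2.resize(k["img"][120:320,200:460,::-1],None,fx=2.5,fy=2.5))
E
```

```text
time: 12.2
ee_pos: [0.4901, 0.0407, 0.001]
eef_rot: [-0.483, 0.876, 0.0, 0.0]
ft_force: [0.5, -0.2, 0.3]
width: 0.0005
grip_force: 0.0
t 12.2 pos [0.4901 0.0407 0.001 ] toolx [-0.533 -0.846 -0.   ] yaw_x -2.1334 w 0.0005 g 0.0 f [ 0.5 -0.2  0.3]
```

View pics/w5c.png

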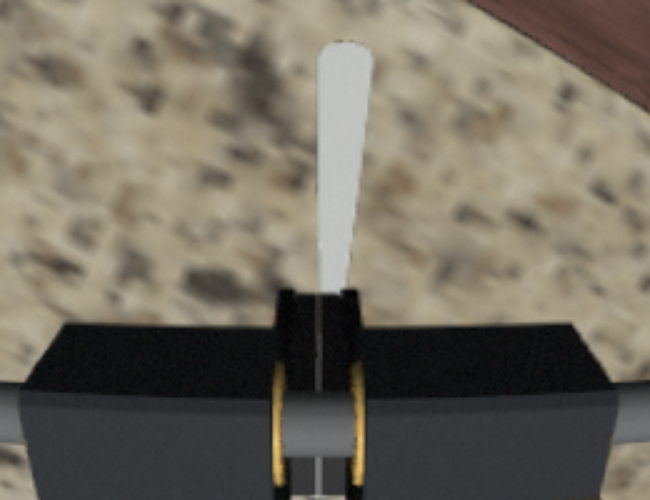

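The fingers are fully closed and the handle sticks out from under them, its end at about (338,138), so they missed or slid. I'll check where the spoon is now.

Converted, -0.13 m is -1.3, -0.12 m is -1.2.

```bash
echo '[[0, 0, 0, 0, 0.03], [0, 0, 0, 0, 0.03], [0, 0, 0, 0, 0.03], [0, 0, 0, 0, 0.03], [0, 0, -0.4, 0, 0.05], [0.2, 0, -0.8, 0, 0.05], [0.6, 0, -1.2, 0, 0.05], [0.7, 0, -1.3, 0, 0.05], [0.7, 0, -1.3, 0, 0.05]]' | python3 -m jog;python3 - <<'E'
from h import *
st();
kk=r.camera("wrist");import cv2
cv2.imwrite("pics/w6.png",kk["img"][:,:,::-1])
q=r.regions_of("wrist","teaspoon")[0];ys,xs=np.nonzero(q["pixels"])
w=np.array([at(kk,p,"wrist",.003) for p in zip(xs,ys)]);(c,s,a)=cv2.minAreaRect((w*1e4).astype(np.float32));print(q["p"],np.array(c)/1e4,s,a)
d=np.array([np.cos(np.radians(a if s[0]>s[1] else a+90)),np.sin(np.radians(a if s[0]>s[1] else a+90))]);t=(w-np.array(c)/1e4)@d;n=(w-np.array(c)/1e4)@[-d[1],d[0]]
for lo in np.arange(-.066,.066,.012):
    m=(t>=lo)&(t<lo+.003);print(round(lo,3),m.sum(),(n[m].min()*1e3).round(1),(n[m].max()*1e3).round(1)) if m.any() else 0
b=bird(kk,"wrist",(.49,.041),.075,.003,.25,np.radians(57.7));cv2.imwrite("pics/b6.png",b[:,:,::-1])
E
```

```text
time: 13.15
ee_pos: [0.4535, -0.02, 0.1333]
eef_rot: [-0.482, 0.876, -0.0, 0.002]
ft_force: [0.2, 0.9, -0.1]
width: 0.0492
grip_force: 0.0
t 13.15 pos [ 0.4535 -0.02    0.1333] toolx [-0.536 -0.844 -0.004] yaw_x -2.1363 w 0.0492 g 0.0 f [ 0.2  0.9 -0.1]
0.96 [0.48240703 0.02977912] (1048.82080078125, 250.0625762939453) 57.802764892578125
-0.054 12 0.6 10.2
-0.042 24 -0.5 11.4
-0.03 36 -0.5 11.5
-0.018 20 -0.6 9.4
-0.006 20 -1.7 8.4
0.006 21 -0.6 6.2
0.018 11 -0.6 5.2
0.03 8 -0.6 2.9
0.042 28 -7.7 8.9
```

View pics/b6.png

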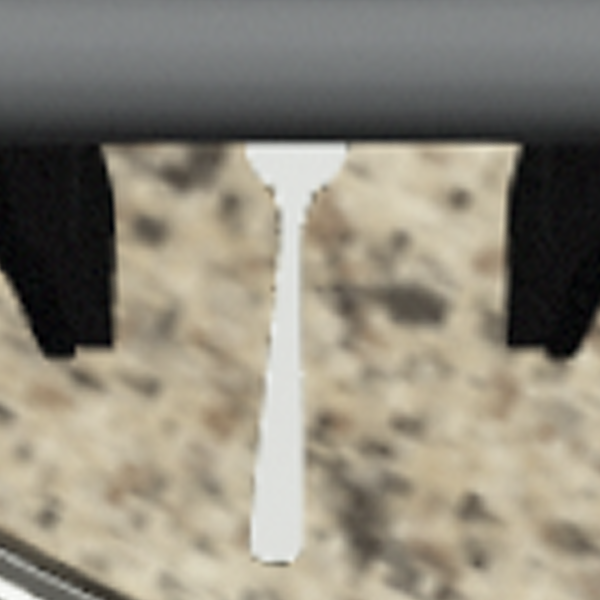

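The spoon hasn't moved along its length. Its middle lies about 3 mm towards +y of the tool, and the tips slid over its sloped sides, so I'll probe down to light contact before closing.

Converted, 0.129 m is 1.29, 0.131 m is 1.31.

```bash
echo '[[-0.4, 0.03, 0.4, 0, 0.04], [-0.71, 0.03, 0.8, 0, 0.03], [-0.71, 0.03, 1.15, 0, 0.025], [-0.71, 0.03, 1.29, 0, 0.025], [-0.71, 0.03, 1.31, 0, 0.025], [-0.71, 0.03, 1.31, 0, 0.025], [-0.71, 0.03, 1.31, 0, 0.025]]' | python3 -m jog 8;for i in 1 2 3; do echo '[[0, 0, 0.01, 0, 0.025], [0, 0, 0.01, 0, 0.025]]' | python3 -m jog|grep -E "ee_pos|ft"; done
```

```text
time: 13.95
ee_pos: [0.4887, 0.0433, 0.0007]
eef_rot: [-0.483, 0.876, -0.0, 0.001]
ft_force: [0.2, 0.2, 0.7]
width: 0.0255
grip_force: 0.0
ee_pos: [0.4886, 0.0433, -0.0003]
ft_force: [-0.3, -0.1, 0.6]
ee_pos: [0.4881, 0.0432, -0.0018]
ft_force: [-0.3, 0.3, -0.5]
ee_pos: [0.488, 0.0431, -0.003]
ft_force: [0.4, 0.6, 0.2]
```

```bash
for i in 1 2 3; do echo '[[0, 0, 0.01, 0, 0.025], [0, 0, 0.01, 0, 0.025]]' | python3 -m jog|grep -E "ee_pos|ft"; done
```

```text
ee_pos: [0.488, 0.0431, -0.0041]
ft_force: [0.5, -0.6, -0.9]
ee_pos: [0.488, 0.0431, -0.0051]
ft_force: [-0.1, -0.8, 0.7]
ee_pos: [0.488, 0.0431, -0.0061]
ft_force: [-0.3, -0.5, -0.8]
```

```bash
for i in 1 2 3 4; do echo '[[0, 0, 0.01, 0, 0.025], [0, 0, 0.01, 0, 0.025]]' | python3 -m jog|grep -E "ee_pos|ft"; done;python3 - <<'E'
from h import *
k=r.camera("side");cv2.imwrite("pics/s7.png",cv2.resize(k["img"][150:260,240:420,::-1],None,fx=4,fy=4,interpolation=2))
E
```

```text
ee_pos: [0.488, 0.0432, -0.0071]
ft_force: [0.7, -0.3, -0.3]
ee_pos: [0.488, 0.0431, -0.0081]
ft_force: [-0.1, 0.0, 0.4]
ee_pos: [0.488, 0.0431, -0.0091]
ft_force: [0.1, 0.8, 0.1]
ee_pos: [0.488, 0.0431, -0.0101]
ft_force: [-0.3, -0.0, 0.4]
```

View pics/s7.png

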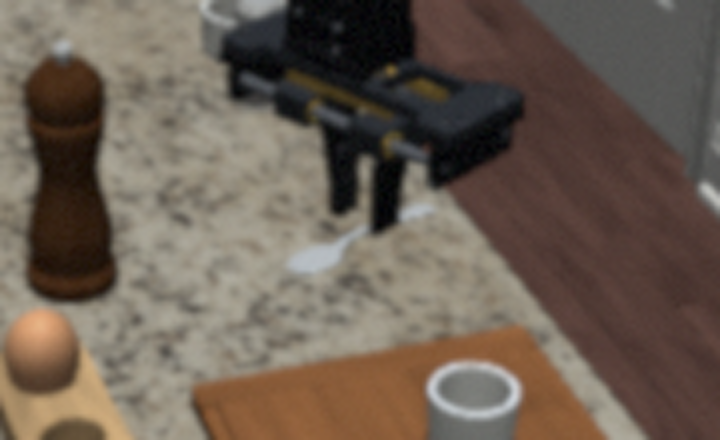

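The finger tips show at about (382,230) and (342,212) in the crop. It isn't clear whether they touch, so I'll compare with projections of the tips at several heights.

```bash
python3 - <<'E'
from h import *
k=r.camera("side");st()
for z in (-.01,0,.01,.02):
    for s in (.02,-.02): print(z,s,((proj(k,[.488-.845*s,.043+.535*s,z],"side")-[240,150])*4).round(0))
E
echo '[[0, 0, 0.02, 0, 0.025], [0, 0, 0.04, 0, 0.025], [0, 0, 0.04, 0, 0.025]]' | python3 -m jog|grep -E "ee_pos|ft"
```

```text
t 16.05 pos [ 0.4881  0.0431 -0.01  ] toolx [-0.533 -0.846 -0.   ] yaw_x -2.1334 w 0.0249 g 0.0 f [ 0.4 -0.5  0.1]
-0.01 0.02 [[385. 268.]]
-0.01 -0.02 [[339. 245.]]
0 0.02 [[385. 255.]]
0 -0.02 [[339. 232.]]
0.01 0.02 [[385. 241.]]
0.01 -0.02 [[339. 219.]]
0.02 0.02 [[386. 228.]]
0.02 -0.02 [[340. 206.]]
ee_pos: [0.4878, 0.0431, -0.0143]
ft_force: [-0.2, 0.7, -0.1]
```

```bash
for i in 1 2 3 4; do echo '[[0, 0, 0.02, 0, 0.025], [0, 0, 0.02, 0, 0.025]]' | python3 -m jog|grep -E "ee_pos|ft"; done
```

```text
ee_pos: [0.4879, 0.0431, -0.0162]
ft_force: [0.1, -0.0, -0.1]
ee_pos: [0.4879, 0.0431, -0.0182]
ft_force: [0.2, 0.3, -0.3]
ee_pos: [0.4879, 0.0431, -0.0202]
ft_force: [-1.2, -0.0, -0.0]
ee_pos: [0.4879, 0.0431, -0.0222]
ft_force: [0.6, -0.7, -0.6]
```

Units first: shifts go in units of 100 mm and turns go in units of 0.25 rad. So 0.001 m is 0.01.

```bash
for i in 1 2 3 4 5 6; do echo '[[0, 0, 0.01, 0, 0.025], [0, 0, 0.01, 0, 0.025]]' | python3 -m jog|grep -E "ee_pos|ft"; done;python3 - <<'E'
from h import *
k=r.camera("side");cv2.imwrite("pics/s8.png",cv2.resize(k["img"][170:230,290:390,::-1],None,fx=7,fy=7,interpolation=2))
E
```

```text
ee_pos: [0.488, 0.0431, -0.0231]
ft_force: [0.2, -0.7, -0.7]
ee_pos: [0.488, 0.0431, -0.0241]
ft_force: [0.3, -0.4, -0.1]
ee_pos: [0.488, 0.0431, -0.0251]
ft_force: [-0.5, 0.6, -0.9]
ee_pos: [0.488, 0.0431, -0.0261]
ft_force: [-0.2, 0.8, 0.4]
ee_pos: [0.488, 0.0431, -0.0271]
ft_force: [0.4, -0.4, 1.2]
ee_pos: [0.4882, 0.0431, -0.0276]
ft_force: [-3.4, 0.5, 7.8]
```

View pics/s8.png

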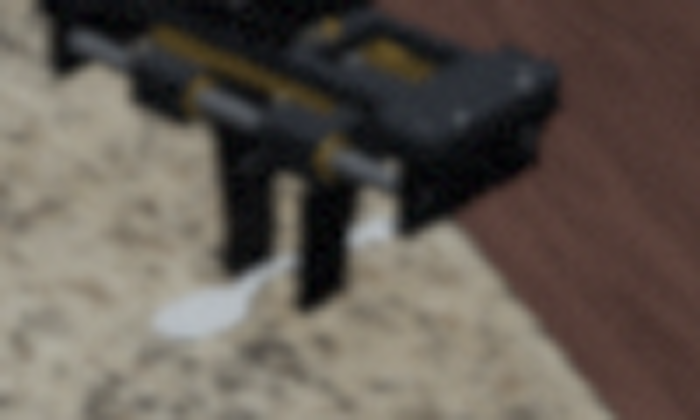

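The tips touch the worktop at a reported z of -0.0275, so the true tip height is the reported value plus about 27.5 mm. That explains the miss; I'll grip from here.

Converted, -0.002 m is -0.02.

```bash
echo '[[0, 0, -0.02, 0, 0.025], [0, 0, -0.02, 0, 0.025], [0, 0, -0.02, 0, 0], [0, 0, -0.02, 0, 0], [0, 0, -0.02, 0, 0], [0, 0, -0.02, 0, 0], [0, 0, -0.02, 0, 0], [0, 0, -0.02, 0, 0]]' | python3 -m jog 25; echo '[[0, 0, -0.2, 0, 0], [0, 0, -0.5, 0, 0], [0, 0, -0.8, 0, 0], [0, 0, -0.8, 0, 0]]' | python3 -m jog; python3 -c "
from h import *;st()"
```

```text
time: 19.2
ee_pos: [0.4881, 0.0431, -0.026]
eef_rot: [-0.483, 0.876, 0.0, 0.0]
ft_force: [-0.4, 0.5, 0.8]
width: 0.0196
grip_force: 24.7
time: 19.6
ee_pos: [0.4906, 0.0434, 0.0575]
eef_rot: [-0.483, 0.876, -0.001, 0.003]
ft_force: [0.4, -0.2, -0.7]
width: 0.0198
grip_force: 24.7
t 19.6 pos [0.4906 0.0434 0.0575] toolx [-0.534 -0.846 -0.005] yaw_x -2.1338 w 0.0198 g 24.7 f [ 0.4 -0.2 -0.7]
```

Converted, 0.15 m is 1.5, 0.12 m is 1.2, 0.503 rad is 2.012.

```bash
echo '[[-0.2, 0.3, -0.1, 0.4, 0], [-0.45, 0.6, -0.1, 0.8, 0], [-0.7, 0.9, -0.1, 1.2, 0], [-0.9, 1.2, -0.1, 1.6, 0], [-1.09, 1.5, -0.1, 2.012, 0], [-1.09, 1.5, 0, 2.012, 0], [-1.09, 1.5, 0, 2.012, 0]]' | python3 -m jog
python3 - <<'E'
from h import *
st()
for c in ("wrist","side"):
  k=r.camera(c)
  for q in r.regions_of(c,"teaspoon")[:2]:
    ys,xs=np.nonzero(q["pixels"])
    w=np.array([at(k,p,c,.083) for p in zip(xs,ys)]);(cc,s,a)=cv2.minAreaRect((w*1e4).astype(np.float32));print(c,q["p"],np.array(cc)/1e4,s,a,len(xs))
E
```

```text
time: 20.3
ee_pos: [0.4182, 0.2151, 0.0526]
eef_rot: [-0.251, 0.968, -0.001, -0.001]
ft_force: [0.1, -1.1, -1.1]
width: 0.0199
grip_force: 24.7
t 20.3 pos [0.4182 0.2151 0.0526] toolx [-0.874 -0.486  0.002] yaw_x -2.6335 w 0.0199 g 24.7 f [ 0.1 -1.1 -1.1]
wrist 0.74 [0.41312456 0.21437129] (1217.1080322265625, 247.5475616455078) 24.42889976501465 3328
side 0.69 [0.42341309 0.2123457 ] (1173.840087890625, 254.67990112304688) 19.786073684692383 118
```

Run:
```python
from h import *
k=r.camera("wrist");xb=np.array([.875,.4842]);yb=np.array([-.4842,.875])
q=r.regions_of("wrist","teaspoon")[0];ys,xs=np.nonzero(q["pixels"])
w=np.array([at(k,p,"wrist",.083) for p in zip(xs,ys)])-[.391,.268];t=w@xb;n=w@yb
for lo in np.arange(-.07,.07,.01):
    m=(t>=lo)&(t<lo+.01)
    if m.sum()>5: print(round(lo*1e3),m.sum(),(n[m].min()*1e3).round(1),(n[m].max()*1e3).round(1))
cv2.imwrite("pics/b9.png",bird(k,"wrist",(.42,.2155),.075,.083,.25,.5054)[:,:,::-1])
```

```text
-40 503 -31.3 -0.7
-30 1093 -33.3 9.4
-20 1131 -33.0 12.2
-10 757 -30.7 12.6
```

View pics/b9.png

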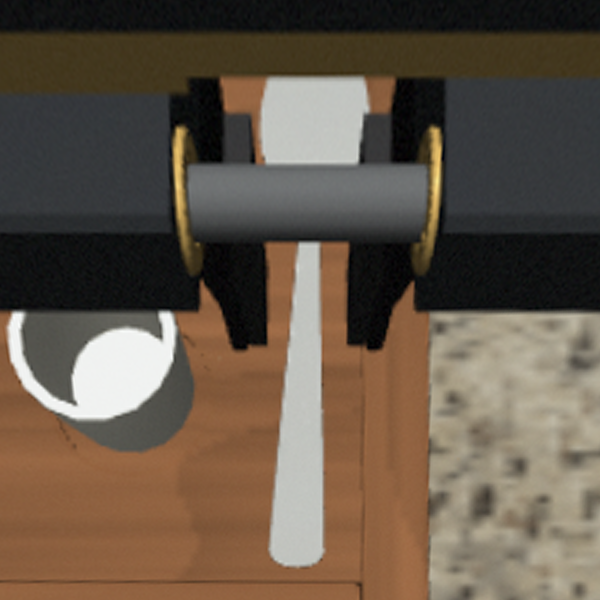

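The spoon is held, bowl to the rear. Its handle runs from (310,245) to (297,560), so it needs a ccw correction of about 2.4°.

Converted, 0.0595 m is 0.595, 0.059 m is 0.59, -0.043 rad is -0.172.

```bash
echo '[[-0.01, 0, 0.25, -0.172, 0], [-0.01, 0, 0.45, -0.172, 0], [-0.01, 0, 0.54, -0.172, 0], [-0.01, 0, 0.57, -0.172, 0], [-0.01, 0, 0.59, -0.172, 0], [-0.01, 0, 0.595, -0.172, 0], [-0.01, 0, 0.595, -0.172, 0]]' | python3 -m jog; echo '[[0, 0, 0.005, 0, 0.031], [0, 0, 0.005, 0, 0.031], [0, 0, 0.005, 0, 0.031]]' | python3 -m jog ;python3 -c "
from h import *;st()"
```

```text
time: 21.3
ee_pos: [0.4206, 0.2161, -0.0048]
eef_rot: [-0.271, 0.963, 0.0, 0.0]
ft_force: [-0.3, -0.3, -0.2]
width: 0.0197
grip_force: 24.7
time: 21.6
ee_pos: [0.4203, 0.2159, -0.0058]
eef_rot: [-0.271, 0.963, 0.0, 0.0]
ft_force: [0.5, -0.6, -0.4]
width: 0.0297
grip_force: 0.0
t 21.6 pos [ 0.4203  0.2159 -0.0058] toolx [-0.853 -0.521 -0.   ] yaw_x -2.5933 w 0.0297 g 0.0 f [ 0.5 -0.6 -0.4]
```

```bash
echo '[[0, 0, -0.4, 0, 0.031], [0, 0, -0.9, 0, 0.05], [0.2, 0, -1.4, 0, 0.087], [0.5, 0, -1.6, 0.172, 0.087], [0.5, 0, -1.6, 0.172, 0.087], [0.5, 0, -1.6, 0.172, 0.087]]' | python3 -m jog ;python3 - <<'E'
from h import *
st();k=r.camera("wrist");xb=np.array([.875,.4842]);yb=np.array([-.4842,.875])
for q in r.regions_of("wrist","teaspoon")[:2]:
  ys,xs=np.nonzero(q["pixels"]);print(q["p"],len(xs))
  w=np.array([at(k,p,"wrist",.021) for p in zip(xs,ys)])-[.391,.268];t=w@xb;n=w@yb
  for lo in np.arange(-.075,.07,.01):
    m=(t>=lo)&(t<lo+.01)
    if m.sum()>5: print(round(lo*1e3),m.sum(),(n[m].min()*1e3).round(1),(n[m].max()*1e3).round(1))
  print(t.min(),t.max())
print(ring(k,(.391,.268),.059,.049))
E
```

```text
time: 22.2
ee_pos: [0.3777, 0.1901, 0.1546]
eef_rot: [-0.25, 0.968, 0.001, 0.001]
ft_force: [0.0, -0.2, -0.1]
width: 0.0629
grip_force: 0.0
t 22.2 pos [0.3777 0.1901 0.1546] toolx [-0.875 -0.485 -0.002] yaw_x -2.6358 w 0.0629 g 0.0 f [ 0.  -0.2 -0.1]
0.9 1144
-75 7 -62.2 -55.8
-65 112 -65.4 -52.6
-55 99 -64.4 -53.6
-45 90 -64.4 -53.5
-35 90 -64.4 -54.5
-25 68 -64.4 -54.5
-15 53 -63.3 -55.5
-5 48 -63.3 -56.6
5 40 -62.2 -57.6
15 41 -63.3 -56.4
25 98 -70.3 -49.3
35 168 -71.6 -46.8
45 145 -71.7 -47.8
55 85 -71.7 -50.1
-0.0653485234846804 0.06123904604953595
[]
```

The spoon lies straight at y ≈ -59 mm, spanning x from -65 to +62 mm. Next is the salt.

Converted, -0.136 m is -1.36, 0.04 m is 0.4, 1.571 rad is 6.284.

```bash
echo '[[-0.03, -0.34, 0.1, 0.6, 0.087], [-0.06, -0.68, 0.2, 1.2, 0.087], [-0.09, -1.02, 0.3, 1.8, 0.087], [-0.12, -1.36, 0.35, 2.4, 0.087], [-0.15, -1.7, 0.4, 3, 0.087], [-0.18, -2.04, 0.4, 3.6, 0.087], [-0.21, -2.38, 0.4, 4.2, 0.087], [-0.24, -2.72, 0.4, 4.8, 0.087], [-0.28, -3.06, 0.4, 5.4, 0.087], [-0.31, -3.38, 0.4, 6, 0.087], [-0.31, -3.38, 0.4, 6.284, 0.087], [-0.31, -3.38, 0.4, 6.284, 0.087]]' | python3 -m jog ;python3 - <<'E'
from h import *
st();print(r.read_state()["joint_positions"].round(2));k=r.camera("wrist");cv2.imwrite("pics/w10.png",k["img"][:,:,::-1])
for l,d,z in [("salt_shaker",.034,.075),("ramekin",.068,.038)]:
    for q in r.regions_of("wrist",l)[:1]:
        p=np.array(q["position"])*[640,400];ys,xs=np.nonzero(q["pixels"]);c=at(k,p,"wrist",H[l]);print(l,round(q["p"],2),p.round(1),xs.min(),xs.max(),ys.min(),ys.max(),np.round(c,4),ring(k,c,z,d))
E
```

```text
time: 23.5
ee_pos: [0.568, -0.0922, 0.1122]
eef_rot: [0.509, 0.861, -0.002, -0.001]
ft_force: [-0.6, -0.4, -0.7]
width: 0.0868
grip_force: 0.0
t 23.5 pos [ 0.568  -0.0922  0.1122] toolx [-0.482  0.876 -0.001] yaw_x 2.0736 w 0.0868 g 0.0 f [-0.6 -0.4 -0.7]
[-0.56  0.35  0.78  1.73 -0.26  1.17  0.8 ]
salt_shaker 0.61 [332.8 248.6] 309 352 219 275 [ 0.5934 -0.1289] [(np.float64(0.5859), np.float64(-0.1164), np.float32(16.863096))]
ramekin 0.77 [313.5 318.1] 286 345 303 340 [ 0.6244 -0.2286] [(np.float64(0.6254), np.float64(-0.2191), np.float32(33.580936))]
```

View pics/w10.png

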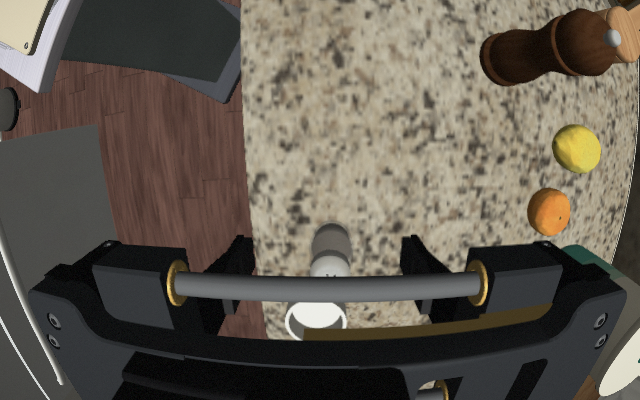

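The salt shaker's base edge shows at (331,223), with the cap behind the crossbar. The ramekin is half hidden at (316,320).

Run:
```python
from h import *
k=r.camera("wrist");d=-np.array([-.482,.876])
p=at(k,(331,222.5),"wrist",.001);print("from base edge",p,p+.022*d)
for c in ("scene","side"):
    kk=r.camera(c);q=r.regions_of(c,"salt_shaker")
    for q in q[:1]:
        ys,xs=np.nonzero(q["pixels"]);print(c,q["p"],xs.min(),xs.max(),ys.min(),ys.max());
        x0=xs[ys>ys.max()-8];cx=(x0.min()+x0.max())/2
        b=at(kk,(cx,ys.max()+.5),c,0);v=b-np.array(kk["pose"])[:2,3];v/=np.linalg.norm(v);print("base near",b,"centre",b+v*.022)
```

```text
from base edge [ 0.58836937 -0.11966641] [ 0.59897337 -0.13893841]
scene 0.75 402 416 214 239
base near [ 0.58749374 -0.14017787] centre [ 0.60718432 -0.13036557]
side 0.6 297 311 148 177
base near [ 0.59387971 -0.12394767] centre [ 0.59848998 -0.14545919]
```

Converted, 0.09 m is 0.9, 0.108 m is 1.08.

```bash
echo '[[-0.4, 0.04, 0, 0, 0.087], [-0.53, 0.04, 0, 0, 0.087], [-0.53, 0.04, 0.3, 0, 0.087], [-0.53, 0.04, 0.6, 0, 0.087], [-0.53, 0.04, 0.9, 0, 0.087], [-0.53, 0.04, 1.08, 0, 0.087], [-0.53, 0.04, 1.08, 0, 0.087], [-0.53, 0.04, 1.08, 0, 0.087]]' | python3 -m jog
python3 - <<'E'
from h import *
st();k=r.camera("wrist");cv2.imwrite("pics/w11.png",k["img"][:,:,::-1])
for q in r.regions_of("wrist","salt_shaker")[:1]:
    ys,xs=np.nonzero(q["pixels"]);print(q["p"],xs.min(),xs.max(),ys.min(),ys.max())
for q in r.regions_of("wrist","ramekin")[:1]:
    ys,xs=np.nonzero(q["pixels"]);print(q["p"],xs.min(),xs.max(),ys.min(),ys.max())
E
echo '[[0, 0, 0, 0, 0.03], [0, 0, 0, 0, 0.03], [0, 0, 0, 0, 0.03], [0, 0, 0, 0, 0.03], [0, 0, 0, 0, 0.03], [0, 0, 0, 0, 0.03], [0, 0, 0, 0, 0.03]]' | python3 -m jog 20
```

```text
time: 24.7
ee_pos: [0.5975, -0.1356, 0.0066]
eef_rot: [0.508, 0.861, -0.0, 0.0]
ft_force: [0.6, -0.3, 0.8]
width: 0.0872
grip_force: 0.0
t 24.7 pos [ 0.5975 -0.1356  0.0066] toolx [-0.484  0.875 -0.   ] yaw_x 2.0757 w 0.0872 g 0.0 f [ 0.6 -0.3  0.8]
0.71 288 361 201 321
0.82 260 345 302 340
time: 25.55
ee_pos: [0.5973, -0.1356, 0.006]
eef_rot: [0.508, 0.861, -0.0, -0.0]
ft_force: [-0.9, -0.1, 0.6]
width: 0.0395
grip_force: 20.1
```

Converted, 0.234 m is 2.34, -0.1 m is -1.

```bash
echo '[[0, 0, -0.4, 0, 0.03], [0, 0, -0.8, 0, 0.03], [0.3, -0.05, -1, 0, 0.03], [0.75, -0.12, -1, 0, 0.03], [1.2, -0.2, -1, 0, 0.03], [1.65, -0.27, -1, 0, 0.03], [2.05, -0.34, -1, 0, 0.03], [2.34, -0.39, -1, 0, 0.03], [2.7, -0.18, -1, 0, 0.03], [3.1, 0.06, -1, 0, 0.03], [3.5, 0.3, -1, 0, 0.03], [3.9, 0.53, -1, 0, 0.03]]' | python3 -m jog; echo '[[0.35, 0.2, 0, 0, 0.03], [0.63, 0.37, 0, 0, 0.03], [0.63, 0.37, 0, 0, 0.03], [0.63, 0.37, 0, 0, 0.03]]' | python3 -m jog;python3 -c "
from h import *;st()"
```

```text
time: 26.75
ee_pos: [0.4548, 0.2334, 0.1062]
eef_rot: [0.508, 0.861, 0.0, -0.0]
ft_force: [1.6, 0.2, -0.1]
width: 0.0391
grip_force: 19.7
time: 27.15
ee_pos: [0.4568, 0.3045, 0.1056]
eef_rot: [0.508, 0.862, -0.001, 0.0]
ft_force: [0.6, -1.0, -1.4]
width: 0.0392
grip_force: 19.7
t 27.15 pos [0.4568 0.3045 0.1056] toolx [-0.485  0.875 -0.001] yaw_x 2.0768 w 0.0392 g 19.7 f [ 0.6 -1.  -1.4]
```

Run:
```python
from h import *
st();k=r.camera("wrist");T=np.array([-.485,.875])
for q in r.regions_of("wrist","salt_shaker")[:1]:
    ys,xs=np.nonzero(q["pixels"]);y0=ys.min();xm=xs[ys<y0+3].mean();print(q["p"],xs.min(),xs.max(),y0,xm)
    p=at(k,(xm,y0),"wrist",.0996);print(p,p-T*.022,"rel tcp along toolx",(p-T*.022-[.4568,.3045])@T,(p-[.4568,.3045])@[.875,.485])
    cv2.imwrite("pics/w12.png",k["img"][:,:,::-1])
```

```text
t 27.15 pos [0.4568 0.3045 0.1056] toolx [-0.485  0.875 -0.001] yaw_x 2.0768 w 0.0392 g 19.7 f [ 0.6 -1.  -1.4]
0.94 292 362 202 327.6984126984127
[0.44734213 0.3213409 ] [0.45801213 0.3020909 ] rel tcp along toolx -0.0026958450198755765 -0.00010779859087818944
```

```bash
echo '[[0.025, 0, 0.3, 0, 0.03], [0.025, 0, 0.6, 0, 0.03], [0.025, 0, 0.72, 0, 0.03], [0.025, 0, 0.77, 0, 0.03], [0.025, 0, 0.8, 0, 0.03], [0.025, 0, 0.8, 0, 0.03], [0.025, 0, 0.8, 0, 0.03]]' | python3 -m jog; python3 -c "
from h import *;st()"
```

```text
time: 27.95
ee_pos: [0.4564, 0.3071, 0.0271]
eef_rot: [0.508, 0.861, 0.001, 0.0]
ft_force: [-0.6, -0.1, -1.2]
width: 0.0392
grip_force: 19.7
t 27.95 pos [0.4564 0.3071 0.0271] toolx [-0.484  0.875  0.001] yaw_x 2.0757 w 0.0392 g 19.7 f [-0.6 -0.1 -1.2]
```

Converted, 0.002 m is 0.02, 0.001 m is 0.01.

```bash
echo '[[0, 0, 0.01, 0, 0.03], [0, 0, 0.02, 0, 0.03], [0, 0, 0.02, 0, 0.03]]' | python3 -m jog; echo '[[0, 0, 0, 0, 0.052], [0, 0, 0, 0, 0.052], [0, 0, 0, 0, 0.052], [0, 0, 0, 0, 0.052]]' | python3 -m jog; echo '[[0, 0, -0.4, 0, 0.052], [0, 0, -0.8, 0, 0.052], [0, 0, -1, 0, 0.052], [0.5, 0, -1.3, 0, 0.06], [0.5, 0, -1.3, 0, 0.06]]' | python3 -m jog
python3 - <<'E'
from h import *
st();k=r.camera("wrist");T=np.array([-.485,.875]);xb=np.array([.875,.4842])
for q in r.regions_of("wrist","salt_shaker")[:1]:
    ys,xs=np.nonzero(q["pixels"]);y0=ys.min();xm=xs[ys<y0+3].mean();print(q["p"],xs.min(),xs.max(),y0,xm)
    p=at(k,(xm,y0),"wrist",.018)-T*.022-[.391,.268];print("salt board",p@xb,p@[-.4842,.875])
print(ring(k,(.391,.268),.059,.049))
E
```

```text
time: 28.25
ee_pos: [0.4557, 0.3068, 0.0241]
eef_rot: [0.508, 0.861, 0.0, -0.0]
ft_force: [-0.6, -0.9, -0.9]
width: 0.0391
grip_force: 19.7
time: 28.65
ee_pos: [0.4558, 0.3068, 0.0241]
eef_rot: [0.508, 0.861, 0.0, -0.0]
ft_force: [0.4, -0.4, 0.2]
width: 0.0515
grip_force: 0.0
time: 29.15
ee_pos: [0.4301, 0.3556, 0.157]
eef_rot: [0.506, 0.862, 0.003, -0.001]
ft_force: [-0.1, 1.2, -0.5]
width: 0.0581
grip_force: 0.0
t 29.15 pos [0.4301 0.3556 0.157 ] toolx [-0.488  0.873  0.004] yaw_x 2.0804 w 0.0581 g 0.0 f [-0.1  1.2 -0.5]
0.91 306 345 215 326.6551724137931
salt board 0.07649738180969767 -0.000549255124301172
[(np.float32(0.394), np.float32(0.2705), np.float32(24.947716))]
```

```bash
echo '[[-0.4, -0.2, 0, 0, 0.087], [-0.8, -0.4, 0, 0, 0.087], [-1.2, -0.6, 0, 0, 0.087], [-1.6, -0.82, 0, 0, 0.087], [-2, -1.02, 0.1, 0, 0.087], [-2.4, -1.22, 0.2, 0, 0.087], [-2.72, -1.39, 0.3, 0, 0.087], [-3.2, -1.33, 0.4, 0, 0.087], [-3.65, -1.27, 0.47, 0, 0.087], [-4.1, -1.2, 0.47, 0, 0.087], [-4.55, -1.15, 0.47, 0, 0.087], [-5, -1.1, 0.47, 0, 0.087]]' | python3 -m jog; echo '[[-0.37, 0.02, 0, 0, 0.087], [-0.37, 0.02, 0, 0, 0.087], [-0.37, 0.02, 0, 0, 0.087]]' | python3 -m jog
python3 - <<'E'
from h import *
st();k=r.camera("wrist");cv2.imwrite("pics/w13.png",k["img"][:,:,::-1])
for q in r.regions_of("wrist","ramekin")[:1]:
    ys,xs=np.nonzero(q["pixels"]);y0=ys.min();xm=xs[ys<y0+3].mean();print(q["p"],xs.min(),xs.max(),y0,ys.max(),xm)
    s=r.read_state();T=R.from_quat(s["eef_rot"]).as_matrix()[:2,0]
    print(at(k,(xm,y0),"wrist",.0)-T*.031, at(k,(xm,y0),"wrist",.0)-T*.034)
print(ring(k,(.625,-.219),.038,.068))
E
```

```text
time: 30.45
ee_pos: [0.5772, -0.143, 0.1057]
eef_rot: [0.508, 0.861, -0.001, -0.001]
ft_force: [0.4, 0.8, 1.0]
width: 0.0868
grip_force: 0.0
time: 30.75
ee_pos: [0.5956, -0.174, 0.1059]
eef_rot: [0.509, 0.86, -0.001, -0.001]
ft_force: [0.4, 1.0, -0.2]
width: 0.0869
grip_force: 0.0
t 30.75 pos [ 0.5956 -0.174   0.1059] toolx [-0.481  0.877  0.   ] yaw_x 2.0724 w 0.0869 g 0.0 f [ 0.4  1.  -0.2]
0.79 295 364 213 275 329.82758620689657
[ 0.62353524 -0.22026609] [ 0.62498662 -0.22289164]
[(np.float32(0.616), np.float32(-0.2105), np.float32(33.69536)), (np.float32(0.6255), np.float32(-0.22), np.float32(33.973392))]
```

Converted, 0.123 m is 1.23, 0.115 m is 1.15.

```bash
echo '[[-0.3, 0.03, 0.2, 0, 0.087], [-0.54, 0.035, 0.5, 0, 0.087], [-0.54, 0.035, 0.7, 0, 0.087], [-0.54, 0.035, 0.7, 0, 0.087], [-0.54, 0.035, 0.85, 0, 0.087], [-0.54, 0.035, 1, 0, 0.087], [-0.54, 0.035, 1.15, 0, 0.087], [-0.54, 0.035, 1.23, 0, 0.087], [-0.54, 0.035, 1.23, 0, 0.087]]' | python3 -m jog; echo '[[0, 0, 0, 0, 0.05], [0, 0, 0, 0, 0.05], [0, 0, 0, 0, 0.05], [0, 0, 0, 0, 0.05], [0, 0, 0, 0, 0.05], [0, 0, 0, 0, 0.05]]' | python3 -m jog 25; python3 -c "
from h import *;st()"
```

```text
time: 31.75
ee_pos: [0.6252, -0.2168, -0.0174]
eef_rot: [0.508, 0.861, -0.0, -0.001]
ft_force: [-0.8, 0.1, 0.2]
width: 0.0869
grip_force: 0.0
time: 32.35
ee_pos: [0.6263, -0.2177, -0.0154]
eef_rot: [0.508, 0.861, 0.0, 0.0]
ft_force: [-1.3, -0.4, 5.6]
width: 0.0661
grip_force: 25.1
t 32.35 pos [ 0.6263 -0.2177 -0.0154] toolx [-0.484  0.875 -0.001] yaw_x 2.0757 w 0.0661 g 25.1 f [-1.3 -0.4  5.6]
```

Converted, 0.39 m is 3.9, -0.11 m is -1.1.

```bash
echo '[[0, 0, -0.4, 0, 0.05], [0, 0, -0.8, 0, 0.05], [0.4, -0.04, -1.1, 0, 0.05], [0.85, -0.1, -1.1, 0, 0.05], [1.3, -0.15, -1.1, 0, 0.05], [1.75, -0.2, -1.1, 0, 0.05], [2.2, -0.25, -1.1, 0, 0.05], [2.65, -0.3, -1.1, 0, 0.05], [3.02, -0.34, -1.1, 0, 0.05], [3.45, -0.25, -1.1, 0, 0.05], [3.9, -0.16, -1.1, 0, 0.05], [4.35, -0.07, -1.1, 0, 0.05]]' | python3 -m jog; echo '[[0.45, 0.08, 0, 0, 0.05], [0.9, 0.17, 0, 0, 0.05], [1.35, 0.26, 0, 0, 0.05], [1.8, 0.36, 0, 0, 0.05], [1.8, 0.36, 0, 0, 0.05], [1.8, 0.36, 0, 0, 0.05]]' | python3 -m jog
python3 - <<'E'
from h import *
st();k=r.camera("wrist");T=np.array([-.484,.875])
for q in r.regions_of("wrist","ramekin")[:1]:
    ys,xs=np.nonzero(q["pixels"]);y0=ys.min();xm=xs[ys<y0+3].mean();z=r.read_state()["ee_pos"][2]+.0154
    p=at(k,(xm,y0),"wrist",z)-T*.033-[.391,.268];print(q["p"],"ram board",p@[.875,.4842],p@[-.4842,.875])
E
```

```text
time: 33.55
ee_pos: [0.4084, 0.1619, 0.0942]
eef_rot: [0.508, 0.861, 0.001, -0.0]
ft_force: [0.6, 0.3, -1.4]
width: 0.066
grip_force: 24.8
time: 34.15
ee_pos: [0.3532, 0.3355, 0.0936]
eef_rot: [0.507, 0.862, -0.0, 0.0]
ft_force: [0.8, -0.5, -1.9]
width: 0.0666
grip_force: 24.8
t 34.15 pos [0.3532 0.3355 0.0936] toolx [-0.486  0.874 -0.001] yaw_x 2.078 w 0.0666 g 24.8 f [ 0.8 -0.5 -1.9]
0.91 ram board -0.0008400104576175558 0.07460455772509192
```

```bash
echo '[[0, 0, 0.3, 0, 0.05], [0, 0, 0.6, 0, 0.05], [0, 0, 0.8, 0, 0.05], [0, 0, 0.88, 0, 0.05], [0, 0, 0.905, 0, 0.05], [0, 0, 0.905, 0, 0.05], [0, 0, 0.905, 0, 0.05]]' | python3 -m jog; echo '[[0, 0, 0.01, 0, 0.05], [0, 0, 0.01, 0, 0.05]]' | python3 -m jog
```

```text
time: 34.95
ee_pos: [0.3545, 0.3354, 0.0046]
eef_rot: [0.508, 0.861, 0.001, -0.0]
ft_force: [0.1, -0.1, -0.8]
width: 0.0663
grip_force: 24.8
time: 35.15
ee_pos: [0.354, 0.3353, 0.003]
eef_rot: [0.508, 0.861, 0.0, -0.0]
ft_force: [-0.2, -0.4, -1.7]
width: 0.0661
grip_force: 24.8
```

```bash
echo '[[0, 0, 0.01, 0, 0.05], [0, 0, 0.01, 0, 0.082], [0, 0, 0.01, 0, 0.082], [0, 0, 0.01, 0, 0.082], [0, 0, 0.01, 0, 0.082], [0, 0, -0.4, 0, 0.082], [0, 0, -0.8, 0, 0.082], [0.2, 0, -1.3, 0, 0.082], [0.4, 0, -1.5, 0, 0.082], [0.4, 0, -1.5, 0, 0.082]]' | python3 -m jog;python3 - <<'E'
from h import *
st();k=r.camera("wrist");T=np.array([-.484,.875])
for q in r.regions_of("wrist","ramekin")[:1]:
    ys,xs=np.nonzero(q["pixels"]);y0=ys.min();xm=xs[ys<y0+3].mean()
    p=at(k,(xm,y0),"wrist",.018)-T*.032-[.391,.268];print(q["p"],"ram board",p@[.875,.4842],p@[-.4842,.875])
k=r.camera("side");print("grinder",at(k,(255,302),"side",0),at(k,(220,303),"side",0))
for q in r.regions_of("side","egg")[:1]:
    p=np.array(q["position"])*[640,400];print(q["p"],p,at(k,p,"side",.0395))
k=r.camera("scene")
for q in r.regions_of("scene","egg")[:1]:
    p=np.array(q["position"])*[640,400];print(q["p"],p,at(k,p,"scene",.0395))
E
```

```text
time: 36.15
ee_pos: [0.334, 0.374, 0.156]
eef_rot: [0.506, 0.862, 0.003, -0.001]
ft_force: [0.1, -0.8, -0.2]
width: 0.0819
grip_force: 0.0
t 36.15 pos [0.334 0.374 0.156] toolx [-0.487  0.873  0.004] yaw_x 2.0795 w 0.0819 g 0.0 f [ 0.1 -0.8 -0.2]
0.82 ram board -0.0025361789389939816 0.07470881145906871
grinder [0.57967965 0.41393978] [0.64695934 0.43038369]
0.57 [250.112 236.2  ] [0.63862504 0.24969281]
0.53 [320.384 161.08 ] [0.64790794 0.25865029]
```

```bash
echo '[[-0.3, 0.3, 0, 0, 0.087], [-0.62, 0.6, 0, 0, 0.087], [-0.94, 0.9, 0, 0, 0.087], [-1.26, 1.2, 0, 0, 0.087], [-1.58, 1.5, 0, 0, 0.087], [-1.9, 1.8, 0.2, 0, 0.087], [-2.15, 2.08, 0.4, 0, 0.087], [-2.15, 2.08, 0.4, 0, 0.087], [-2.15, 2.08, 0.4, 0, 0.087]]' | python3 -m jog;python3 - <<'E'
from h import *
st();k=r.camera("wrist");cv2.imwrite("pics/w14.png",k["img"][:,:,::-1])
for l,z in (("egg",.046),("egg_rack",.024),("pepper_mill",.08)):
  for q in r.regions_of("wrist",l)[:1]:
    ys,xs=np.nonzero(q["pixels"]);p=np.array(q["position"])*[640,400];print(l,q["p"],p,xs.min(),xs.max(),ys.min(),ys.max(),at(k,p,"wrist",z))
E
```

```text
time: 37.35
ee_pos: [0.6206, 0.2805, 0.1107]
eef_rot: [0.509, 0.861, -0.002, -0.0]
ft_force: [-0.2, -0.5, 0.5]
width: 0.0875
grip_force: 0.0
t 37.35 pos [0.6206 0.2805 0.1107] toolx [-0.482  0.876 -0.001] yaw_x 2.0733 w 0.0875 g 0.0 f [-0.2 -0.5  0.5]
egg 0.72 [328.576 227.68 ] 306 353 206 256 [0.6321624  0.26112189]
egg_rack 0.73 [326.72 175.  ] 291 360 127 255 [0.6100231 0.2978378]
pepper_mill 0.66 [288.576 321.8  ] 266 317 302 340 [0.63871967 0.17433787]
```

View pics/w14.png

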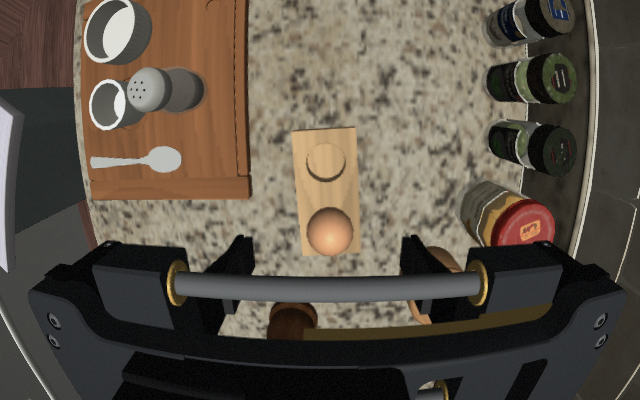

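The board is laid well in this view. The egg circle is at (329.5,231), and the empty hole is at (326,162). A jar (500,215) and a wooden pot (435,265) stand behind the rack, so I'll check body clearance.

Run:
```python
from h import *
k=r.camera("wrist");xb=np.array([.875,.4842]);yb=np.array([-.4842,.875])
e=at(k,(329.5,231.3),"wrist",.0435);print("egg",e)
for n,p,z in (("jar base",(465,205),.0),("jar base2",(462,225),0),("jar",(480,240),.05),("pot top",(425,252),.06),("pot top",(425,252),.03),("mill",(288,310),.16),("rack rear L",(356,128),.024),("rack front L",(292,130),.024)):
    a=at(k,p,"wrist",z);print(n,a,"rel egg board",(a-e)@xb,(a-e)@yb)
print((e-[.6206,.2805])@[-.482,.876],(e-[.6206,.2805])@[.876,.482])
```

```text
egg [0.63528343 0.25991553]
jar base [0.76137793 0.34243237] rel egg board 0.15028733937046082 0.011147279146113409
jar base2 [0.77262798 0.32162818] rel egg board 0.15005774354100304 -0.012503662378275361
jar [0.76913106 0.32356705] rel egg board 0.14793674177513175 -0.009113948663133802
pot top [0.71814785 0.28916663] rel egg board 0.08666975151660238 -0.014528243424684388
pot top [0.73505562 0.28137749] rel egg board 0.09769254966522381 -0.029530484041636086
mill [0.61416643 0.24668397] rel egg board -0.024884099618269793 -0.0013527672479098328
rack rear L [0.61174897 0.35147164] rel egg board 0.023738814410025313 0.09150697392797774
rack front L [0.56219305 0.3219876 ] rel egg board -0.03389878582605588 0.08970342061831596
-0.025109406645141233 0.0029409718498536177
```

Converted, -0.025 m is -0.25, 0.003 m is 0.03.

```bash
echo '[[-0.25, 0.03, 0.1, 0, 0.087], [-0.25, 0.03, 0.4, 0, 0.087], [-0.25, 0.03, 0.7, 0, 0.087], [-0.25, 0.03, 0.9, 0, 0.087], [-0.25, 0.03, 1, 0, 0.087], [-0.25, 0.03, 1.01, 0, 0.087], [-0.25, 0.03, 1.01, 0, 0.087]]' | python3 -m jog;python3 - <<'E'
from h import *
st();k=r.camera("wrist")
for q in r.regions_of("wrist","egg")[:1]:
    ys,xs=np.nonzero(q["pixels"]);p=np.array(q["position"])*[640,400];print(q["p"],p,xs.min(),xs.max(),ys.min(),ys.max(),at(k,((xs.min()+xs.max())/2,(ys.min()+ys.max())/2),"wrist",.0435))
E
```

```text
time: 38.3
ee_pos: [0.6358, 0.2625, 0.0128]
eef_rot: [0.508, 0.861, 0.001, 0.0]
ft_force: [-0.9, -0.3, -1.2]
width: 0.0868
grip_force: 0.0
t 38.3 pos [0.6358 0.2625 0.0128] toolx [-0.484  0.875  0.   ] yaw_x 2.0762 w 0.0868 g 0.0 f [-0.9 -0.3 -1.2]
0.76 [322.816 249.32 ] 287 359 221 276 [0.63184506 0.26362087]
```

```bash
echo '[[-0.02, 0, 0.03, 0, 0.087], [-0.02, 0, 0.045, 0, 0.087], [-0.02, 0, 0.045, 0, 0.087], [-0.02, 0, 0.045, 0, 0.03], [-0.02, 0, 0.045, 0, 0.03], [-0.02, 0, 0.045, 0, 0.03], [-0.02, 0, 0.045, 0, 0.03], [-0.02, 0, 0.045, 0, 0.03], [-0.02, 0, 0.045, 0, 0.03], [-0.02, 0, 0.045, 0, 0.03], [-0.02, 0, 0.045, 0, 0.03]]' | python3 -m jog 15;echo '[[0, 0, 0, 0, 0.03], [0, 0, 0, 0, 0.03], [0, 0, -0.05, 0, 0.03], [0, 0, -0.1, 0, 0.03], [0, 0, -0.1, 0, 0.03]]' | python3 -m jog; python3 -c "
from h import *;st()"
```

```text
time: 39.5
ee_pos: [0.6352, 0.2596, 0.007]
eef_rot: [0.508, 0.861, -0.001, -0.001]
ft_force: [-6.4, -2.5, 4.6]
width: 0.042
grip_force: 15.0
time: 40.0
ee_pos: [0.6371, 0.2605, 0.0182]
eef_rot: [0.508, 0.861, 0.001, 0.001]
ft_force: [-0.6, -0.1, 0.4]
width: 0.0416
grip_force: 15.0
t 40.0 pos [0.6371 0.2605 0.0182] toolx [-0.484  0.875 -0.   ] yaw_x 2.0758 w 0.0416 g 15.0 f [-0.6 -0.1  0.4]
```

Converted, 0.1255 m is 1.255, -0.109 m is -1.09.

```bash
echo '[[0, 0, -0.4, 0, 0.03], [0, 0, -0.8, 0, 0.03], [0, 0, -1.09, 0, 0.03], [0.2, -0.33, -1.09, 0, 0.03], [0.42, -0.7, -1.09, 0, 0.03], [0.64, -1.07, -1.09, 0, 0.03], [0.86, -1.44, -1.09, 0, 0.03], [1.08, -1.8, -1.09, 0, 0.03], [1.255, -2.09, -1.09, 0, 0.03], [1.255, -2.09, -1.09, 0, 0.03], [1.255, -2.09, -1.09, 0, 0.03]]' | python3 -m jog;python3 - <<'E'
from h import *
st();k=r.camera("wrist");cv2.imwrite("pics/w15.png",k["img"][:,:,::-1]);z=r.read_state()["ee_pos"][2]-.007
for q in r.regions_of("wrist","egg")[:1]:
    ys,xs=np.nonzero(q["pixels"]);print(q["p"],xs.min(),xs.max(),ys.min(),ys.max())
    T=np.array([-.484,.875]);p=at(k,(xs[ys<ys.min()+3].mean(),ys.min()),"wrist",z+.036);print("near edge",p,"centre~",p-T*.0213,"from",z)
print("cup",ring(k,(.391,.268),.059,.049))
for q in r.regions_of("wrist","egg_cup")[:1]:
    ys,xs=np.nonzero(q["pixels"]);print(q["p"],xs.min(),xs.max(),ys.min(),ys.max(),len(xs))
    T=np.array([-.484,.875]);p=at(k,(xs[ys<ys.min()+3].mean(),ys.min()),"wrist",.014)-T*.0215;print("cup base est",p)
E
```

```text
time: 41.1
ee_pos: [0.3924, 0.2696, 0.1266]
eef_rot: [0.507, 0.862, 0.001, -0.0]
ft_force: [0.1, 0.0, -0.2]
width: 0.0417
grip_force: 15.0
t 41.1 pos [0.3924 0.2696 0.1266] toolx [-0.485  0.874  0.002] yaw_x 2.0773 w 0.0417 g 15.0 f [ 0.1  0.  -0.2]
0.71 291 364 221 275
near edge [0.38273873 0.28587531] centre~ [0.39304793 0.26723781] from 0.11953153633478317
cup [(np.float32(0.392), np.float32(0.271), np.float32(24.49841))]
0.88 300 354 170 222 2333
cup base est [0.3916272  0.26758789]
```

Converted, 0.002 m is 0.02, 0.088 m is 0.88.

```bash
echo '[[0.02, 0, 0.3, 0, 0.03], [0.02, 0, 0.55, 0, 0.03], [0.02, 0, 0.7, 0, 0.03], [0.02, 0, 0.8, 0, 0.03], [0.02, 0, 0.86, 0, 0.03], [0.02, 0, 0.88, 0, 0.03], [0.02, 0, 0.88, 0, 0.03]]' | python3 -m jog;echo '[[0, 0, 0, 0, 0.03], [0, 0, 0, 0, 0.03]]' | python3 -m jog
```

```text
time: 41.95
ee_pos: [0.3921, 0.2708, 0.0383]
eef_rot: [0.508, 0.861, 0.0, 0.0]
ft_force: [0.6, 0.8, -0.9]
width: 0.0416
grip_force: 15.0
time: 42.15
ee_pos: [0.3919, 0.271, 0.0385]
eef_rot: [0.508, 0.861, 0.0, -0.0]
ft_force: [-0.3, -0.1, -1.0]
width: 0.0418
grip_force: 15.0
```

```bash
for i in 1 2 3; do echo '[[0, 0, 0.01, 0, 0.03], [0, 0, 0.01, 0, 0.03]]' | python3 -m jog | grep -E "ee_pos|ft"; done
```

```text
ee_pos: [0.3919, 0.271, 0.0373]
ft_force: [0.5, -0.2, -0.6]
ee_pos: [0.392, 0.271, 0.0363]
ft_force: [0.5, 1.7, 3.6]
ee_pos: [0.3921, 0.2711, 0.0356]
ft_force: [-0.3, -0.7, 7.3]
```

```bash
echo '[[0, 0, -0.005, 0, 0.03], [0, 0, -0.01, 0, 0.044], [0, 0, -0.01, 0, 0.046], [0, 0, -0.01, 0, 0.05], [0, 0, -0.01, 0, 0.055], [0, 0, -0.01, 0, 0.058], [0, 0, -0.01, 0, 0.058]]' | python3 -m jog;echo '[[0, 0, -0.2, 0, 0.058], [0, 0, -0.5, 0, 0.058], [0, 0, -0.9, 0, 0.058], [0.3, 0, -1.2, 0, 0.058], [0.7, 0, -1.3, 0, 0.058], [0.7, 0, -1.3, 0, 0.058]]' | python3 -m jog
python3 - <<'E'
from h import *
st();k=r.camera("wrist");cv2.imwrite("pics/w16.png",k["img"][:,:,::-1])
xb=np.array([.875,.4842]);yb=np.array([-.4842,.875])
for l,z in (("egg",.074),("egg_cup",.04),("ramekin",.037),("salt_shaker",.06),("teaspoon",.021)):
  for q in r.regions_of("wrist",l)[:1]:
    ys,xs=np.nonzero(q["pixels"]);c=np.array([(xs.min()+xs.max())/2,(ys.min()+ys.max())/2]);w=at(k,c,"wrist",z)-[.391,.268];print(l,round(q["p"],2),xs.min(),xs.max(),ys.min(),ys.max(),"board",(w@xb).round(4),(w@yb).round(4))
for c in ("side","scene"):
  k=r.camera(c)
  for l in ("egg","egg_cup"):
   for q in r.regions_of(c,l)[:1]:
    ys,xs=np.nonzero(q["pixels"]);print(c,l,round(q["p"],2),xs.min(),xs.max(),ys.min(),ys.max(),"expect",proj(k,[.392,.269,.094 if l=="egg" else .059],c).round(1),proj(k,[.392,.269,.06 if l=="egg" else .014],c).round(1))
E
```

```text
time: 43.45
ee_pos: [0.3917, 0.2707, 0.036]
eef_rot: [0.508, 0.861, 0.0, -0.0]
ft_force: [0.3, 0.1, 0.7]
width: 0.0571
grip_force: 0.0
time: 44.05
ee_pos: [0.3553, 0.3372, 0.1677]
eef_rot: [0.505, 0.863, 0.002, -0.001]
ft_force: [-0.2, -0.1, -0.0]
width: 0.0582
grip_force: 0.0
t 44.05 pos [0.3553 0.3372 0.1677] toolx [-0.49   0.872  0.003] yaw_x 2.0826 w 0.0582 g 0.0 f [-0.2 -0.1 -0. ]
egg 0.88 306 346 244 275 board 0.0015 0.0086
egg_cup 0.72 304 348 228 266 board 0.0015 0.0069
ramekin 0.79 292 357 155 222 board -0.0005 0.0743
salt_shaker 0.68 373 411 228 259 board 0.0723 0.0201
side egg 0.65 349 367 232 251 expect [[359.5 233.4]] [[358.6 246.6]]
side egg_cup 0.89 347 369 246 268 expect [[358.6 247. ]] [[357.4 263.8]]
scene egg 0.49 253 267 184 197 expect [[259.6 185.1]] [[260.6 193.5]]
scene egg_cup 0.74 255 268 196 208 expect [[260.6 193.8]] [[261.9 204.5]]
```

Run:
```python
from h import *
k=r.camera("side");xb=np.array([.875,.4842]);yb=np.array([-.4842,.875]);W=np.array([.391,.268])
for l,b,h in (("salt_shaker",(.0765,0),.045),("teaspoon",(0,-.06),.004),("ramekin",(0,.075),.019),("egg",(0,0),.06)):
  P=W+b[0]*xb+b[1]*yb
  for q in r.recognise("side",l)[:1]: print(l,round(q["p"],2),np.array(q["position"])*[640,400],"expect",proj(k,[*P,.018+h],"side").round(1))
st();print(r.close_job())
```

```text
salt_shaker 0.97 [324.096 256.48 ] expect [[325.1 251.8]]
teaspoon 0.53 [339.392 242.72 ] expect [[348.  245.1]]
ramekin 0.81 [372.992 279.12 ] expect [[372.7 276.5]]
egg 0.68 [361.088 242.6  ] expect [[359.6 239.5]]
t 44.9 pos [0.3578 0.332  0.166 ] toolx [-0.484  0.875  0.   ] yaw_x 2.0758 w 0.0578 g 0.0 f [-0.8 -0.6  0.5]
the job is handed in; nothing more can be done
None
```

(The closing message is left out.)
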